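Pulse-hold a bayonet lid on a table-top spice grinder

ROBOT

A 6-joint arm with a two-finger parallel gripper is mounted at the origin on a cart in front of the work surface, level with it; the furniture and walls round the work are solid. World frame = base frame: x ahead of the robot, y to its left, z up, the work surface at z = 0. Lengths are in m, angles in rad, forces in N, time in s.
With the tool pointing down it reaches from about 0.375 to 0.9 m from the base axis. Payload 3.1 kg.
Tool frame: the origin (TCP) lies at the very end of the fingers, on their centre line; the grasp point (between the pads) lies ctrl.hold_point_z behind it (ctrl.hold_point_z is the distance from the TCP to the grasp point, in m); z points along the fingers, y is the direction in which the jaws open and shut (so a half turn about z gives the same grasp; the last joint's range is limited). The gripper opens to 85 mm and grips with 20 to 120 N. Pads are 22 mm wide; open, the fingers measure 114 mm over their backs; the gripper's body (76 mm by 85 mm) begins 54 mm behind the grasp point. The pads swing forward as they close: fully open they stand 13 mm farther back than shut.
Start: joints at [0.989, 0.527, 1.433, -0, 1.181, -0.178], TCP at [0.246, 0.575, 0.231] pointing down, gripper open.
Joint ranges: [-3.08, 3.08], [-0.75, 2.2], [0.22, 2.44], [-1.43, 4.57], [0, 2.65], [-2.85, 2.85]. Speed limits (rad/s): [2.79, 2.79, 3.14, 3.14, 3.14, 3.14].

INTERFACE

Orientations are given as [roll, pitch, yaw] about the fixed x, y, z axes, in that order (R = Rz(yaw) Ry(pitch) Rx(roll)).
In Python, from plant import telemetry, snapshot, camera_params, workorder, ctrl gives the robot as it stands. The module is installed in compiled form; this text tells all that it offers.
- The arm moves only by the tool move_arm, never from a script. Its argument "commands" is text: rows parted by semicolons, each of 6 numbers parted by spaces: the shift along the tool's x, y, z in m, then the turn, a rotation vector about the tool's x, y, z in degrees. In form: x y z ax ay az; .... A call has 1 to 12 rows; each row is the pose to reach, as a shift and turn from the pose commanded when the call began, along the tool's axes at that moment; what a row does not reach only later rows make up. A row lasts 1/12 s, in which the tool goes at most 41.7 mm and 7.16 degrees, less where a joint would pass 70% of its speed; a pose out of reach is approached as far as the arm can. A call with a gripper value outside its range is refused whole. "jaw" is the closure, from 0 (fully open) to 1 (shut), set as the call begins (left out, the last holds). The fingers move at their own pace and stop on an object; the grip force is fixed at half the most. Time passes only in rows, so rows that repeat a pose let the fingers close. It gives the time, the measured TCP pose, the force and the opening at its end, in the units of the state.
- telemetry.get_obs(): the state, without advancing time (a new reading comes with each control period).
- snapshot(name): name is "scene" or "top" or "wrist"; returns the picture (480x640x3 uint8, blue, green, red); there is no depth.
- camera_params(name): a dict with "mtx" (3x3 intrinsics, pixels), "D" ([k1, k2, p1, p2, k3] as OpenCV has them; the pictures are not rectified), "R" (3x3) and "t" (3): a world point X has camera coordinates R X + t. Camera axes: x right, y down, z forward; pixel columns grow to the right and rows downward; lengths in m; the calibration is good to about 2 mm. A picture is of the moment at which its call begins: read the wrist's pose just before it. camera_params takes no time and is no camera call; for the wrist camera it gives the pose at the moment of the call.
- workorder.sign_off(): hands the job in, once; it reports no verdict.
The state is a dict: "time": time; "joint_pos": joint angles; "qd": joint speeds; "effort": joint torques, N m; "tcp_pos": TCP position; "tcp_rot": TCP orientation; "force": force on the tool from outside, world axes, zero at the start; "torque": the same for the moment, N m; "finger_gap": finger opening in m.
Only numpy, scipy, OpenCV 4.12 (cv2) and the standard library are available. Lean on these libraries where they do the work, as an engineer would, in place of code of your own. Each camera call takes 0.05 s, during which the arm holds its last target.

TASK

First turn the spice grinder's dial clockwise until its white pointer is at the big blue dot. Then set the black bayonet lid into the grinder's collar with the ends of its handle bar at the white marks, and twist it clockwise, against its spring, to the orange half-way marks; do not go on to the red marks where it would click locked. Finish still gripping the lid by its handle and holding it steady at the orange marks; leave the other things on the table where they are.

Things in the scene. Friction and masses are not known exactly. Their poses are not given: they have to be found in the camera images.
- grinder: fixed spice grinder: white round housing 126 mm wide, dark steel collar on top (outer diameter 112 mm, rim 78.5 mm above the table), joined on its -y side to a low control pod (90 x 150 x 40 mm) with the dial. Origin: on the collar axis at table level, z up. On the rim, seen from above: white entry marks on the +x and -x axis, orange (half-way) 40 deg clockwise of them, red (locked) 80 deg
- socket_mouth (a point): centre of the collar rim, 78.5 mm above the table; axes as the grinder. Lip: inner radius 38 mm, 6.5 mm thick, with two entry gaps 24 mm wide on the +x and -x axis (white marks). The channel under it has a stop against turning the lid anticlockwise. From about 52 deg clockwise the lugs push on sprung click pins; at 80 deg they lock
- halfway_mark (a point): same point as socket_mouth; its x axis points to one of the two orange marks, 40 deg clockwise of the grinder x axis: the line along which the lid handle bar must lie at the end
- switch_ring (a joint): sprung ring inside the collar (rad), 0 at rest, grows clockwise. The lid's lugs meet it when the lid is about 0.16 rad clockwise of the white marks and push it on, so it reads the lid's twist minus 0.16: about 0.53 at the orange marks. Its spring gives 0.04 N m at 0 and 0.10 N m at 0.53 and turns the lid back if it is let go
- dial (a joint): grind dial (rad), turns without end about a vertical axis, stays where left (friction 0.03 N m); 0: pointer towards the grinder's -x, grows clockwise seen from above. Small dots every 30 deg; the big blue dot is at 2.09 rad. Starts 0.6 to 1.4 rad short of it
- dial_grip (a point): middle of the dial's bar grip, on the dial's axis, 61 mm above the table; bar 46 mm long, 14 mm wide, 26 mm tall (z 48 to 74 mm) on a disc 50 mm wide. The point's x axis runs along the bar, the white pointer is at the bar's -x end
- lid_grip (a point): loose black bayonet lid, about 0.12 kg, 60 mm tall, upright on the table. Point: middle of its handle bar, 43 mm above the underside; x along the bar. Bar 60 x 16 x 34 mm, on a cap 97 mm wide, 6 mm thick; skirt below 68 mm wide, 20 mm deep, with two lugs 12 mm wide under the bar ends (to radius 41 mm, 7.5 to 12.5 mm up). Same turned half round. Seated: this point 101.5 mm above the table
- pepper_shaker_mid (a point): glass pepper shaker with steel cap, 43 mm wide, 75 mm tall; stands in one of two places on the right, the lid in the other; this point: its centre, half-way up. To be left alone
- shaker2_mid (a point): second, identical pepper shaker, 43 x 75 mm, left back; this point: its centre, half-way up. To be left alone
- toothpick_jar_mid (a point): red toothpick jar, 46 mm wide, 66 mm tall, left of the grinder; this point: its centre, half-way up. To be left alone
- spout_mid (a point): cream plastic spout, 33 mm wide, 48 mm tall, left of the grinder; this point: its centre, half-way up. To be left alone
- rice_bowl_mid (a point): white rice bowl upside down, 89 mm wide, 53 mm tall, left back; this point: its centre, half-way up. To be left alone
Things that resemble listed ones, but are neither listed nor needed, are in the scene too. Of the things that look like the part that bears lid_grip, the larger one is meant.

How it is judged:
On the way, in this order (a step that is already met when the one before it is completed fails the run):
1. the dial's pointer is at the blue dot (value of joint dial between 1.97 and 2.22 rad), for 0.2 s.
2. the lid is seated in the collar near its white marks, the dial still at the blue dot (all of step 1 and horizontal distance between lid_grip and socket_mouth below 0.006 m and z of lid_grip in the frame of grinder below 0.1045 m and angle between lid_grip's own z axis and vertical below 0.08 rad and value of joint switch_ring below 0.3 rad), for 0.1 s.
3. the seated lid is twisted to the orange marks (horizontal distance between lid_grip and socket_mouth below 0.006 m and z of lid_grip in the frame of grinder below 0.1045 m and angle between lid_grip's own z axis and vertical below 0.08 rad and angle between the x axis of lid_grip and the x axis of halfway_mark, either way round below 0.14 rad and value of joint switch_ring between 0.36 and 0.71 rad), for 0.2 s.
At the end, for the whole second after the job is handed in: The dial is within 0.12 rad (7 deg) of the blue dot; the lid is seated in the collar (within 6 mm of its axis, level, no more than 3 mm above its seat) with its bar within 8 deg of the orange marks, the spring ring pushed along and still, and the fingers still grip the lid (all of step 1 and all of step 3 and contact force between the fingers and lid above 2 N and velocity of joint switch_ring between -0.15 and 0.15 rad/s); the arm keeps its last pose, push and grip.
It fails at once if the lid is twisted well past the orange marks towards the lock (more than about 55 deg from the white marks) (value of joint switch_ring above 0.8 rad).
It fails at once if one of the other things on the table is pushed more than 30 mm or knocked over (distance of any of pepper_shaker_mid, shaker2_mid, toothpick_jar_mid, spout_mid, rice_bowl_mid from where it was at the start of the episode above 0.03 m or angle between any of pepper_shaker_mid, shaker2_mid, toothpick_jar_mid, spout_mid, rice_bowl_mid's own z axis and vertical above 0.6 rad).
It also fails if it takes over 66 s, if anything falls off the work surface, if the arm or the gripper's body presses on something with over 40 N, if the wrist force passes 120 N, or if a joint passes its speed limit or range.

## Working session

There is one attempt and no reset: what is moved stays moved. The work goes in short steps, Python scripts to look and compute and a tool call to move; the robot and the scene stay as the last step left them, time stands still between calls to the robot, and variables do not carry over. Pictures are saved under pics/ and viewed, and the job is handed in when it is done.

Besides the shell and the picture viewer there is one more tool, called as name(argument=value, ...) on one line, values as JSON. move_arm: Moves the arm, as the interface text tells. Its arguments: {"type":"object","properties":{"commands":{"type":"string"},"jaw":{"type":"number"}},"required":["commands"]}

```bash
mkdir -p pics && ls && python3 - <<'E'
from plant import telemetry, snapshot, camera_params, workorder, ctrl
import cv2
for n in ["scene","top","wrist"]:
    cv2.imwrite(f"pics/{n}0.png",snapshot(n))
    p=camera_params(n);print(n,p)
print(telemetry.get_obs(),ctrl.hold_point_z)
E
```

```text
pics
scene {'mtx': array([[455.48991914,   0.        , 331.31065327],
       [  0.        , 455.48991914, 238.19484918],
       [  0.        ,   0.        ,   1.        ]]), 'D': array([-0.0574406,  0.       ,  0.       ,  0.       ,  0.       ]), 'R': array([[-0.69308724, -0.72065665, -0.01685462],
       [-0.32565109,  0.33388134, -0.88457595],
       [ 0.64310298, -0.60759958, -0.46609152]]), 't': array([0.35164728, 0.26273449, 0.56487735])}
top {'mtx': array([[580.52633966,   0.        , 317.60138209],
       [  0.        , 580.52633966, 242.97113459],
       [  0.        ,   0.        ,   1.        ]]), 'D': array([-0.11675568,  0.        ,  0.        ,  0.        ,  0.        ]), 'R': array([[-0.00213365, -0.99967138,  0.02554561],
       [-0.98927316, -0.00162118, -0.14606841],
       [ 0.14606183, -0.02558325, -0.98894461]]), 't': array([-0.07578726,  0.56368806,  1.16700298])}
wrist {'mtx': array([[414.22901253,   0.        , 321.72461661],
       [  0.        , 414.22901253, 241.58148844],
       [  0.        ,   0.        ,   1.        ]]), 'D': array([-0.01133211,  0.    
[... 232 characters left out ...]
61,  0.37971292])}
{'time': 0.15, 'joint_pos': array([ 9.88517818e-01,  5.28279363e-01,  1.43361014e+00,  1.76196205e-05,
        1.18139340e+00, -1.78514534e-01]), 'qd': array([ 1.42597685e-05, -1.71320067e-03, -5.13454423e-03,  7.47141690e-04,
       -9.74796841e-04,  2.29172066e-03]), 'effort': array([ 4.72008924e-04, -4.42745912e+01, -1.78276545e+01, -2.70726277e-04,
        5.61863984e-03,  5.66036221e-06]), 'tcp_pos': array([0.24522272, 0.57428885, 0.2305413 ]), 'tcp_rot': array([-3.13993216e+00, -3.16164065e-04,  2.73782171e+00]), 'force': array([ 0.13018831, -0.20765037, -0.5046739 ]), 'torque': array([-0.03525785,  0.03485507,  0.01397865]), 'finger_gap': 0.08556572093429196} 0.0187
```

View pics/top0.png

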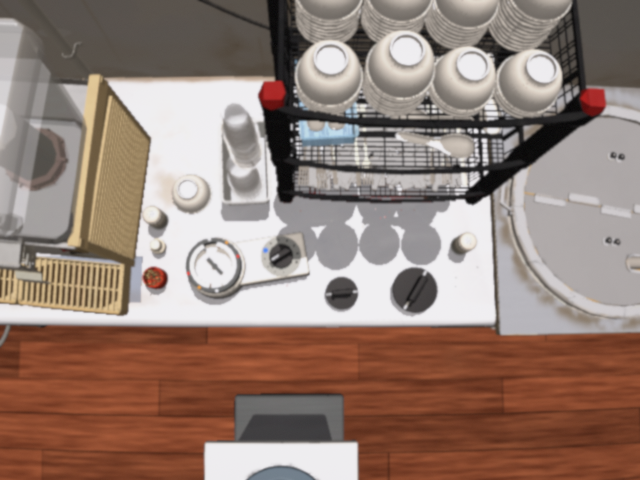

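View pics/scene0.png

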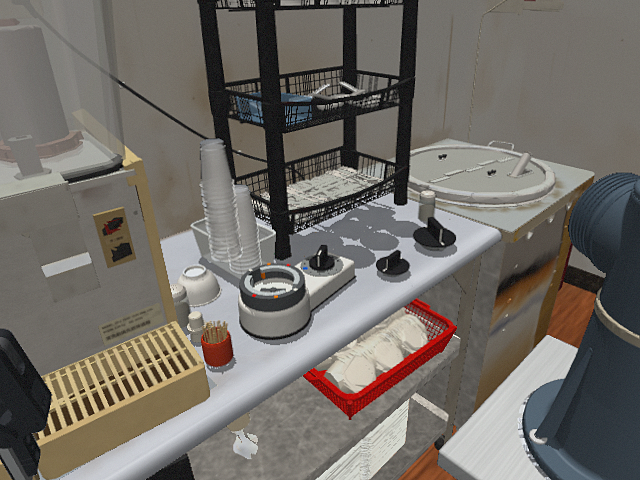

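View pics/wrist0.png

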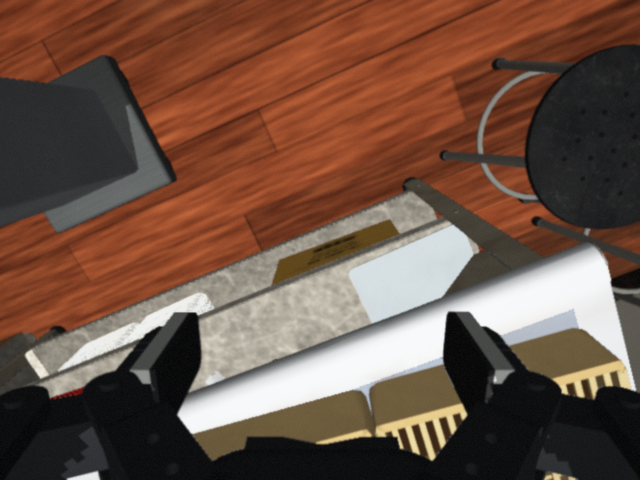

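Top view: the large black lid is at about (415,290) and a smaller look-alike at (342,293). The grinder collar is at (215,267), the dial at (281,255) and a pepper shaker at (465,243). I'll check these in close crops.

```bash
cat > h.py <<'E'
import numpy as np, cv2
from plant import telemetry, snapshot, camera_params, ctrl
from scipy.spatial.transform import Rotation as Ro
def ray(p,uv,z):
    uv=np.array(uv,float).reshape(-1,1,2)
    n=cv2.undistortPoints(uv,p["mtx"],p["D"]).reshape(-1,2)
    d=np.c_[n,np.ones(len(n))]@p["R"]; C=-p["R"].T@p["t"]
    s=(z-C[2])/d[:,2]
    return C+d*s[:,None]
def proj(p,X):
    X=np.array(X,float).reshape(-1,1,3)
    return cv2.projectPoints(X,cv2.Rodrigues(p["R"])[0],p["t"],p["mtx"],p["D"])[0].reshape(-1,2)
def R0():
    o=telemetry.get_obs(); return np.array(o["tcp_pos"]),Ro.from_euler('xyz',o["tcp_rot"]).as_matrix(),o
E
python3 - <<'E'
from h import *
im=cv2.imread("pics/top0.png")
c=im[215:320,180:310];cv2.imwrite("pics/tc1.png",cv2.resize(c,None,fx=6,fy=5.7,interpolation=cv2.INTER_CUBIC))
c=im[220:325,310:490];cv2.imwrite("pics/tc2.png",cv2.resize(c,None,fx=4.4,fy=4.4,interpolation=cv2.INTER_CUBIC))
p=camera_params("top")
print("cam",-p["R"].T@p["t"])
for n,uv,z in [("collar",(215,267),.0785),("dial",(281,255),.07),("lid",(415,290),.03),("small",(342,293),.03),("shaker",(465,243),.06),("legL",(285,198),0),("legR",(476,195),0),("jar",(154,277),.06),("spout",(157,245),.04),("edge",(300,325),0),("edgeR",(494,300),0)]:
    print(n,ray(p,uv,z).round(3))
E
```

```text
cam [ 0.38702518 -0.04499278  1.23837436]
collar [[0.509 0.131 0.079]]
dial [[ 0.535 -0.001  0.07 ]]
lid [[ 0.466 -0.28   0.03 ]]
small [[ 0.46  -0.127  0.03 ]]
shaker [[ 0.562 -0.382  0.06 ]]
legL [[ 0.669 -0.006  0.   ]]
legR [[ 0.678 -0.429  0.   ]]
jar [[0.49  0.259 0.06 ]]
spout [[0.559 0.26  0.04 ]]
edge [[ 0.394 -0.039  0.   ]]
edgeR [[ 0.446 -0.46   0.   ]]
```

View pics/tc1.png

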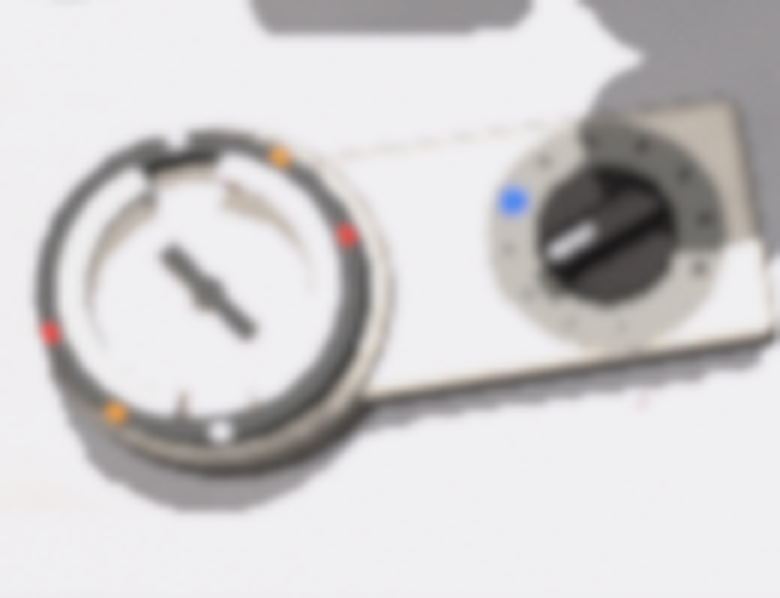

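View pics/tc2.png

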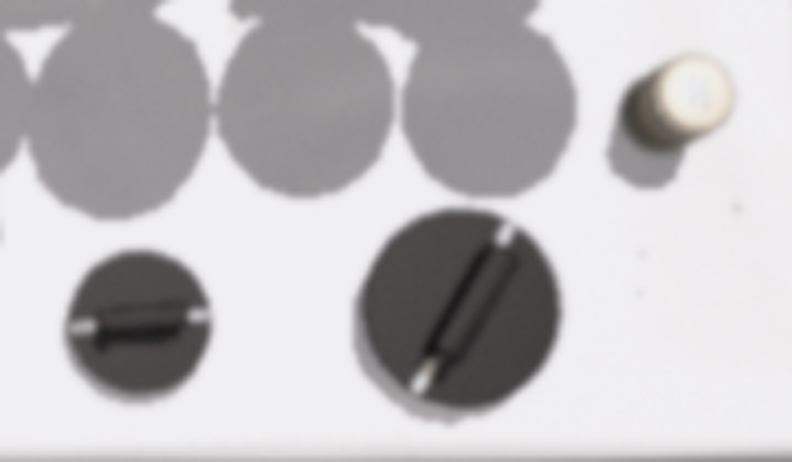

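```bash
cat > m.py <<'E'
from h import *
im=cv2.imread("pics/top0.png");p=camera_params("top")
hsv=cv2.cvtColor(im,cv2.COLOR_BGR2HSV)
def blobs(mask,box,n=2):
    m=np.zeros_like(mask);x0,x1,y0,y1=box;m[y0:y1,x0:x1]=mask[y0:y1,x0:x1]
    k,l,s,c=cv2.connectedComponentsWithStats(m)
    i=np.argsort(-s[1:,4])[:n]+1
    return c[i],s[i,4]
G=(180,250,230,300)
ora=blobs(cv2.inRange(hsv,(8,120,120),(22,255,255)),G); red=blobs(cv2.inRange(hsv,(0,120,100),(6,255,255))|cv2.inRange(hsv,(172,120,100),(180,255,255)),G)
blue=blobs(cv2.inRange(hsv,(100,100,120),(125,255,255)),(250,310,230,290),1)
print(ora,red,blue)
O=ray(p,ora[0],.0785);Rd=ray(p,red[0],.0785)
print("O",O,"R",Rd,"centres",O.mean(0),Rd.mean(0), "diam",np.linalg.norm(O[0]-O[1]),np.linalg.norm(Rd[0]-Rd[1]))
W=ray(p,[(180+178/6,215+140/5.7),(180+221/6,215+432/5.7)],.0785);print("W",W,W.mean(0))
def ang(P):d=P[0]-P[1];return np.degrees(np.arctan2(d[1],d[0]))
print("grinder x dir est: W",ang(W),"O+40",ang(O)+40,"R+80",ang(Rd)+80)
# dial
print("blue",ray(p,blue[0],.04))
# black things
dark=cv2.inRange(hsv,(0,0,0),(180,255,110))
for nm,box,z in [("dial",(260,305,235,275),.05),("big",(385,440,262,318),.026),("small",(320,362,275,312),.026)]:
    c=im[box[2]:box[3],box[0]:box[1]]
    g=cv2.cvtColor(c,cv2.COLOR_BGR2GRAY)
    m=(g<105).astype(np.uint8)
    cs,_=cv2.findContours(m,cv2.RETR_EXTERNAL,cv2.CHAIN_APPROX_NONE)
    k=max(cs,key=cv2.contourArea)
    (cx,cy),r=cv2.minEnclosingCircle(k)
    e=cv2.fitEllipse(k)
    print(nm,"circ",cx+box[0],cy+box[2],r,"ell",e[0][0]+box[0],e[0][1]+box[2],e[1], ray(p,(e[0][0]+box[0],e[0][1]+box[2]),z))
Wl=[(310+505/4.4,220+234/4.4),(310+424/4.4,220+376/4.4)]
E
python3 m.py
```

```text
(array([[199.        , 287.        ],
       [225.66666667, 242.33333333]]), array([7, 3], dtype=int32)) (array([[237.5, 256. ],
       [188. , 273. ]]), array([6, 3], dtype=int32)) (array([[265.18181818, 249.81818182]]), array([11], dtype=int32))
O [[0.46899431 0.16230475 0.0785    ]
 [0.55932949 0.11061485 0.0785    ]] R [[0.53158203 0.08620255 0.0785    ]
 [0.49701904 0.18518149 0.0785    ]] centres [0.5141619 0.1364598 0.0785   ] [0.51430053 0.13569202 0.0785    ] diam 0.10407829351464853 0.10484002379711335
W [[0.56493928 0.14315094 0.0785    ]
 [0.461534   0.12638301 0.0785    ]] [0.51323664 0.13476698 0.0785    ]
grinder x dir est: W 9.210758731623034 O+40 190.22175732841916 R+80 9.248970172001052
blue [[0.54943724 0.03315334 0.04      ]]
dial circ 282.2919464111328 253.61073875427246 15.350652694702148 ell 282.3789768218994 253.9110221862793 (21.40208625793457, 27.48284912109375) [[ 0.53962049 -0.00303551  0.05      ]]
big circ 414.0344829559326 290.0 22.12516212463379 ell 414.2437171936035 289.7669086456299 (40.83493423461914, 43.73170852661133) [[ 0.46688307 -0.27956788  0.026     ]]
small circ 341.148738861084 293.1386547088623 15.633214950561523 ell 341.3200435638428 293.1789836883545 (28.176496505737305, 30.936965942382812) [[ 0.46012031 -0.12570631  0.026     ]]
```

Lid candidates: the large one (414,290) is about 43 px across, which matches 97 mm. The small one (341,293), about 31 px, is the decoy. I choose the larger. Next I'll hover over the dial for a wrist view.

```bash
cat >> h.py <<'E'
def plan(pos,yaw_deg):
    P,R,o=R0()
    Rt=Ro.from_euler('xyz',[np.pi,0,np.radians(yaw_deg)]).as_matrix()
    d=R.T@(np.array(pos)-P); rv=np.degrees(Ro.from_matrix(R.T@Rt).as_rotvec())
    print("now",P.round(4),np.degrees(o["tcp_rot"]).round(2),"gap",round(o["finger_gap"],4),"F",np.round(o["force"],1),"t",o["time"])
    print("shift",d.round(4),"rot",rv.round(2),"rows>=",np.ceil(max(np.linalg.norm(d)/.0417,np.linalg.norm(rv)/7.16)))
E
python3 - <<'E'
from h import *
P,R,o=R0();p=camera_params("wrist");C=-p["R"].T@p["t"]
print("cam in tool",R.T@(C-P)); print("axes in tool",(p["R"]@R).round(3))
plan((0.40,0.30,0.33),130)
plan((0.50,0.02,0.25),117)
E
```

```text
cam in tool [ 0.07196206  0.0003333  -0.14337301]
axes in tool [[-0.     1.    -0.   ]
 [-0.959 -0.    -0.285]
 [-0.285  0.     0.959]]
now [0.2452 0.5743 0.2305] [-1.7990e+02 -2.0000e-02  1.5687e+02] gap 0.0856 F [ 0.1 -0.2 -0.5] t 0.15
shift [-0.2501 -0.1916 -0.0992] rot [-0.1   0.   26.87] rows>= 8.0
now [0.2452 0.5743 0.2305] [-1.7990e+02 -2.0000e-02  1.5687e+02] gap 0.0856 F [ 0.1 -0.2 -0.5] t 0.15
shift [-0.4521 -0.4096 -0.0189] rot [-1.000e-01  2.000e-02  3.987e+01] rows>= 15.0
```

move_arm(commands="-0.03 -0.02 -0.05 0 0 3; -0.08 -0.06 -0.09 0 0 8; -0.12 -0.09 -0.1 0 0 13; -0.16 -0.12 -0.1 0 0 18; -0.2 -0.15 -0.1 0 0 23; -0.24 -0.19 -0.1 0 0 27; -0.27 -0.22 -0.1 0 0 30; -0.3 -0.25 -0.09 0 0 33; -0.33 -0.28 -0.08 0 0 36; -0.36 -0.31 -0.07 0 0 39; -0.39 -0.34 -0.06 0 0 40; -0.41 -0.37 -0.05 0 0 40")

```text
time: 1.15
tcp_pos: [0.4495, 0.1535, 0.2992]
tcp_rot: [3.14, 0.0, 2.039]
force: [0.0, 0.2, 0.9]
finger_gap: 0.0854
```

```bash
python3 - <<'E'
from h import *
plan((0.50,0.02,0.25),117)
E
```

```text
now [0.4495 0.1535 0.2992] [1.7992e+02 3.0000e-02 1.1683e+02] gap 0.0854 F [0.  0.2 0.9] t 1.15
shift [-0.1418 -0.0153  0.0492] rot [ 0.08  0.03 -0.17] rows>= 4.0
```

move_arm(commands="-0.03 -0.005 0.01 0 0 0; -0.07 -0.01 0.02 0 0 0; -0.11 -0.015 0.03 0 0 0; -0.14 -0.015 0.03 0 0 0; -0.14 -0.015 0.03 0 0 0; -0.14 -0.015 0.03 0 0 0")

```text
time: 1.65
tcp_pos: [0.499, 0.0222, 0.2686]
tcp_rot: [-3.141, -0.001, 2.036]
force: [-0.3, 0.1, -0.2]
finger_gap: 0.0853
```

```bash
python3 - <<'E'
from h import *
import pickle
P,R,o=R0();p=camera_params("wrist");im=snapshot("wrist");cv2.imwrite("pics/w1.png",im)
pickle.dump(p,open("pics/w1.pkl","wb"));print(P,o["tcp_rot"])
E
```

```text
[0.49901069 0.02220658 0.26864913] [-3.14103614e+00 -7.60588391e-04  2.03613727e+00]
```

View pics/w1.png

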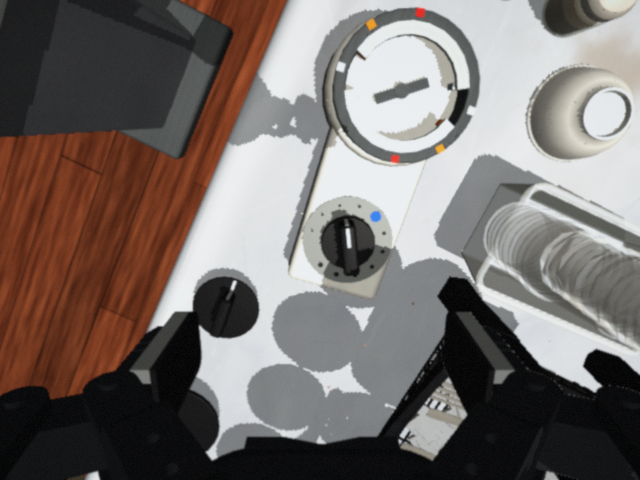

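The wrist view shows the collar at (402,88), the dial at (348,240) with its pointer facing up in the image, and the blue dot at (376,216). The small decoy lid is at (226,305). Now to measure.

```bash
cat > m2.py <<'E'
from h import *
import pickle
im=cv2.imread("pics/w1.png");p=pickle.load(open("pics/w1.pkl","rb"))
hsv=cv2.cvtColor(im,cv2.COLOR_BGR2HSV)
def blobs(mask,box,n=2):
    m=np.zeros_like(mask);x0,x1,y0,y1=box;m[y0:y1,x0:x1]=mask[y0:y1,x0:x1]
    k,l,s,c=cv2.connectedComponentsWithStats(m)
    i=np.argsort(-s[1:,4])[:n]+1
    return c[i],s[i,4]
G=(310,490,0,175)
o,_=blobs(cv2.inRange(hsv,(8,120,120),(22,255,255)),G);r,_=blobs(cv2.inRange(hsv,(0,120,100),(6,255,255))|cv2.inRange(hsv,(172,120,100),(180,255,255)),G)
b,_=blobs(cv2.inRange(hsv,(100,100,120),(125,255,255)),(290,410,190,290),1)
O=ray(p,o,.0785);Rd=ray(p,r,.0785);B=ray(p,b,.04)[0]
W=ray(p,[(340,67),(472,111)],.0785)
def ang(P):
    d=P[0]-P[1];return np.degrees(np.arctan2(d[1],d[0]))
for n,P in [("O",O),("R",Rd),("W",W)]: print(n,P.mean(0).round(4),np.linalg.norm(P[0]-P[1]).round(4),ang(P))
print("blue",b,B)
c=im[185:300,290:410];cv2.imwrite("pics/dc.png",cv2.resize(c,None,fx=5,fy=5,interpolation=cv2.INTER_CUBIC))
E
python3 m2.py
```

```text
O [0.5144 0.136  0.0785] 0.1051 149.44848111862416
R [0.5145 0.1358 0.0785] 0.1051 109.48508427390429
W [0.515  0.1355 0.0785] 0.1067 -170.41390539024133
blue [[375.24444444 216.2       ]] [0.54948626 0.03250943 0.04      ]
```

View pics/dc.png

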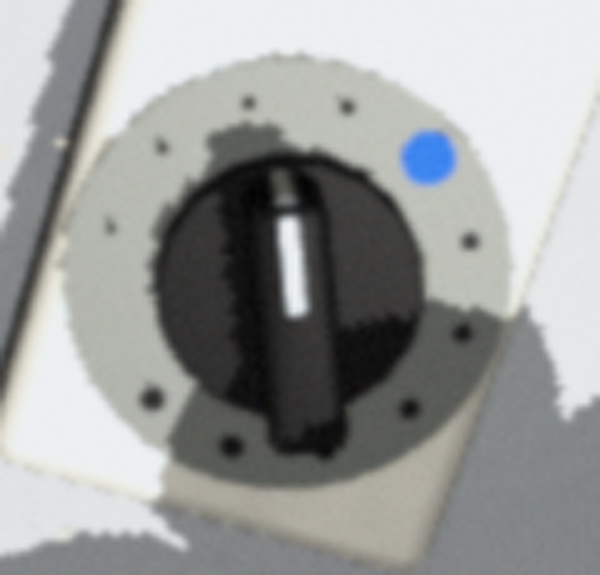

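```bash
python3 - <<'E'
from h import *
import pickle
from scipy.optimize import least_squares
p=pickle.load(open("pics/w1.pkl","rb"))
f=lambda L:np.array(L)/5+[290-.4,185-.4]
D=ray(p,f([(248,103),(347,107),(162,147),(112,227),(152,398),(232,446),(410,408),(462,332),(470,240),(428,157)]),.041)[:,:2]
s=least_squares(lambda q:np.hypot(*(D-q[:2]).T)-q[2],[.54,0,.035]).x
print("dial centre",s, np.degrees(np.arctan2(*(D-s[:2])[:,::-1].T)).round(1))
b=ray(p,f([(288,215),(297,316)]),.074)[:,:2]
d=b[0]-b[1];a=np.degrees(np.arctan2(d[1],d[0]));print("ptr",b,a,"clockwise value deg",189.46-a)
print("pt dist off centre line",np.cross(d/np.linalg.norm(d),s[:2]-b[1]))
plan((s[0],s[1],.12),a)
E
```

```text
dial centre [5.37144081e-01 3.94870871e-04 3.45230261e-02] [ 129.9   99.5  159.4 -170.7 -110.9  -80.4  -20.3    9.5   39.7   69.7]
ptr [[0.52558191 0.01824878]
 [0.53523437 0.00314531]] 122.58221891592932 clockwise value deg 66.87778108407069
pt dist off centre line -0.00012801773379223424
now [0.4982 0.0234 0.2687] [-1.7995e+02 -7.0000e-02  1.1677e+02] gap 0.0855 F [-0.1  0.  -1. ] t 1.7
shift [-0.0383  0.0245  0.1487] rot [-0.05 -0.08 -5.81] rows>= 4.0<stdin>:11: DeprecationWarning: Arrays of 2-dimensional vectors are deprecated. Use arrays of 3-dimensional vectors instead. (deprecated in NumPy 2.0)
```

move_arm(commands="-0.01 0.006 0.03 0 0 -2; -0.02 0.012 0.06 0 0 -4; -0.03 0.02 0.09 0 0 -5.8; -0.038 0.0245 0.11 0 0 -5.8; -0.038 0.0245 0.13 0 0 -5.8; -0.038 0.0245 0.15 0 0 -5.8; -0.038 0.0245 0.15 0 0 -5.8; -0.038 0.0245 0.15 0 0 -5.8; -0.038 0.0245 0.15 0 0 -5.8")

```text
time: 2.45
tcp_pos: [0.538, 0.0018, 0.1202]
tcp_rot: [3.141, 0.001, 2.142]
force: [0.2, -0.2, 0.4]
finger_gap: 0.0854
```

```bash
python3 - <<'E'
from h import *
plan((.5371,.0004,.054),122.6)
print(R0()[0]);P,R,o=R0();im=snapshot("wrist");cv2.imwrite("pics/w2.png",im)
plan((.5371,.0004,.054),122.6)
E
```

```text
now [0.538  0.0018 0.1202] [1.7994e+02 5.0000e-02 1.2275e+02] gap 0.0854 F [ 0.2 -0.2  0.4] t 2.45
shift [-0.0006 -0.0016  0.0662] rot [0.06 0.05 0.15] rows>= 2.0
[0.53798213 0.00177263 0.12017261]
now [0.5384 0.0015 0.1206] [1.7990e+02 1.0000e-01 1.2274e+02] gap 0.0856 F [-0.5  0.   0.1] t 2.5
shift [-0.0001 -0.0018  0.0666] rot [0.11 0.1  0.14] rows>= 2.0
```

View pics/w2.png

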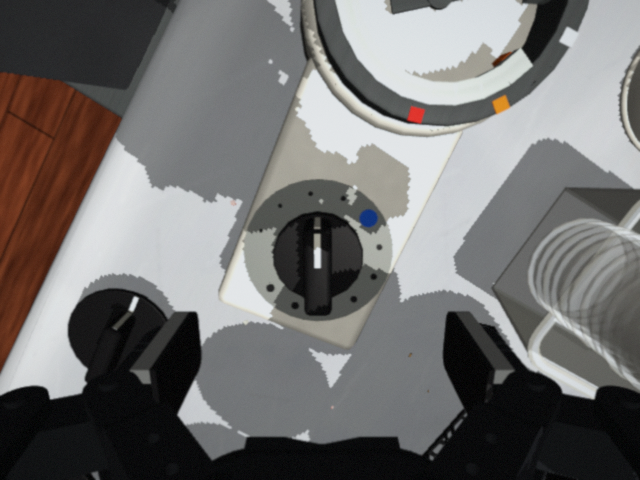

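The bar is vertical at u≈317, against the finger centre line at u≈322, so it needs a shift of about −1.7 mm in y. Then descend and close.

move_arm(commands="0 -0.0017 0.03 0 0 0; 0 -0.0017 0.05 0 0 0; 0 -0.0017 0.066 0 0 0; 0 -0.0017 0.066 0 0 0; 0 -0.0017 0.066 0 0 0; 0 -0.0017 0.066 0 0 0")

```text
time: 3.0
tcp_pos: [0.5374, -0.0002, 0.0547]
tcp_rot: [3.14, 0.002, 2.141]
force: [0.2, -0.6, 0.2]
finger_gap: 0.0852
```

move_arm(commands="0 0 0 0 0 0; 0 0 0 0 0 0; 0 0 0 0 0 0; 0 0 0 0 0 0; 0 0 0 0 0 0; 0 0 0 0 0 0; 0 0 0 0 0 0; 0 0 0 0 0 0", jaw=1)

```text
time: 3.67
tcp_pos: [0.5365, 0.0, 0.0535]
tcp_rot: [3.141, 0.0, 2.141]
force: [0.3, 1.6, 4.2]
finger_gap: 0.0126
```

move_arm(commands="0 0 0 0 0 5; 0 0 0 0 0 11; 0 0 0 0 0 17; 0 0 0 0 0 23; 0 0 0 0 0 29; 0 0 0 0 0 35; 0 0 0 0 0 41; 0 0 0 0 0 47; 0 0 0 0 0 53; 0 0 0 0 0 53; 0 0 0 0 0 53; 0 0 0 0 0 53")

```text
time: 4.67
tcp_pos: [0.5363, -0.0, 0.0535]
tcp_rot: [3.141, -0.0, 1.218]
force: [-0.2, 0.6, 5.7]
finger_gap: 0.0131
```

```bash
python3 - <<'E'
from h import *
plan((.5371,.0004,.054),69.6)
cv2.imwrite("pics/w3.png",snapshot("wrist"));cv2.imwrite("pics/t3.png",snapshot("top"))
E
```

```text
now [ 0.5363 -0.      0.0535] [ 1.7998e+02 -1.0000e-02  6.9790e+01] gap 0.0131 F [-0.2  0.6  5.7] t 4.6667
shift [ 0.0006  0.0006 -0.0005] rot [ 0.02 -0.01  0.19] rows>= 1.0
```

View pics/w3.png

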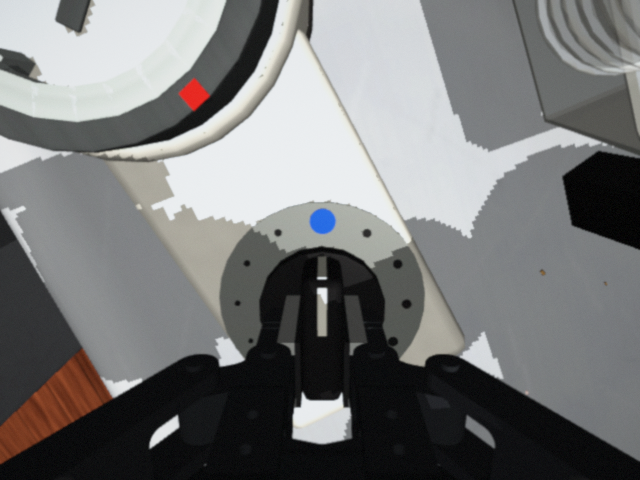

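The pointer and the blue dot line up at u≈322. Release and lift.

move_arm(commands="0 0 0 0 0 0; 0 0 0 0 0 0; 0 0 0 0 0 0; 0 0 0 0 0 0; 0 0 0 0 0 0; 0 0 -0.02 0 0 0; 0 0 -0.05 0 0 0; 0 0 -0.09 0 0 0; 0 0 -0.12 0 0 0; 0 0 -0.15 0 0 0; 0 0 -0.15 0 0 0", jaw=0)

```text
time: 5.68
tcp_pos: [0.54, -0.0007, 0.209]
tcp_rot: [3.129, -0.002, 1.217]
force: [-0.4, 0.2, -0.6]
finger_gap: 0.0856
```

```bash
python3 - <<'E'
from h import *
import pickle
pickle.dump(camera_params("wrist"),open("pics/w4.pkl","wb"));cv2.imwrite("pics/w4.png",snapshot("wrist"))
plan((.44,-.24,.25),150)
E
```

```text
now [ 5.385e-01 -5.000e-04  2.064e-01] [ 1.7954e+02 -6.0000e-02  6.9690e+01] gap 0.0852 F [ 0.3 -0.2 -1.4] t 5.7333
shift [-0.2587 -0.0089 -0.0439] rot [  0.42   0.27 -80.31] rows>= 12.0
```

View pics/w4.png

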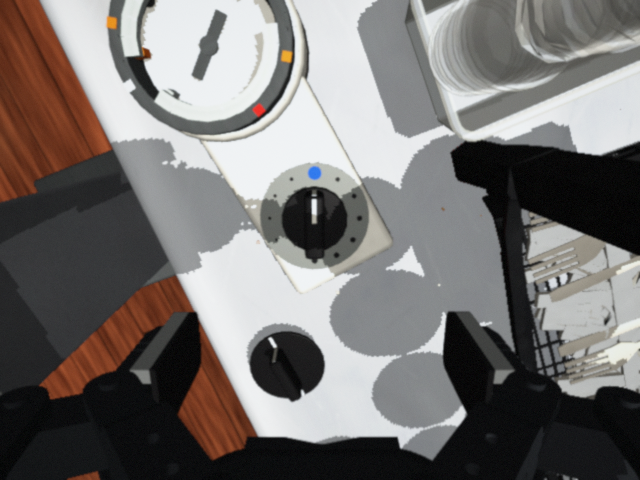

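move_arm(commands="-0.02 0 -0.02 0 0 -6.5; -0.04 0 -0.03 0 0 -13; -0.06 0 -0.04 0 0 -19.5; -0.08 0 -0.04 0 0 -26; -0.105 0 -0.04 0 0 -33; -0.13 -0.002 -0.04 0 0 -40; -0.155 -0.004 -0.04 0 0 -47; -0.18 -0.006 -0.04 0 0 -54; -0.205 -0.008 -0.04 0 0 -61; -0.23 -0.009 -0.04 0 0 -68; -0.25 -0.01 -0.04 0 0 -75; -0.28 -0.01 -0.04 0 0 -80.3")

```text
time: 6.73
tcp_pos: [0.4281, -0.2583, 0.2414]
tcp_rot: [3.14, -0.004, 2.624]
force: [-0.4, -0.9, -0.2]
finger_gap: 0.0854
```

```bash
python3 - <<'E'
from h import *
import pickle
for i in range(3): im=snapshot("wrist")
P,R,o=R0();p=camera_params("wrist");im=snapshot("wrist")
pickle.dump(p,open("pics/w5.pkl","wb"));cv2.imwrite("pics/w5.png",im)
print(P,np.degrees(o["tcp_rot"]))
E
```

```text
[ 0.42840165 -0.26033644  0.2416222 ] [ 1.79966538e+02 -1.49683906e-01  1.49731772e+02]
```

View pics/w5.png

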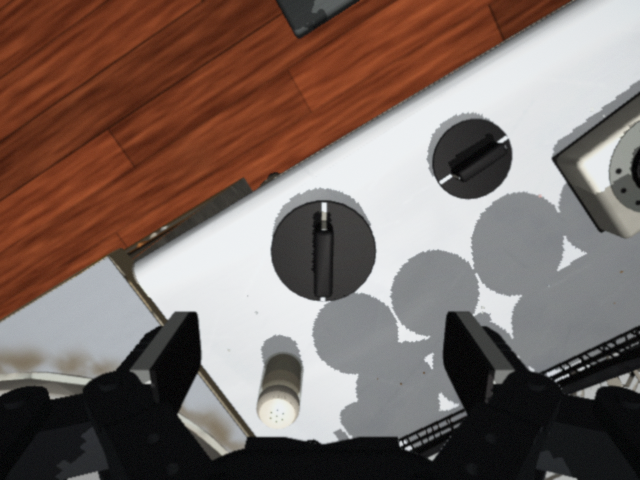

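The large lid is centred at about (323,250) with its bar vertical. The pepper shaker is at (278,400), well off the line of the jaws.

```bash
python3 - <<'E'
from h import *
import pickle
im=cv2.imread("pics/w5.png");p=pickle.load(open("pics/w5.pkl","rb"))
b=(255,395,180,315);c=im[b[2]:b[3],b[0]:b[1]]
cv2.imwrite("pics/lc.png",cv2.resize(c,None,fx=5,fy=5,interpolation=cv2.INTER_CUBIC))
g=cv2.cvtColor(c,cv2.COLOR_BGR2GRAY)
m=(g<90).astype(np.uint8)
cs,_=cv2.findContours(m,cv2.RETR_EXTERNAL,cv2.CHAIN_APPROX_NONE);k=cv2.convexHull(max(cs,key=cv2.contourArea))
K=k.reshape(-1,2)+[b[0],b[2]]
X=ray(p,K,.026)[:,:2]
from scipy.optimize import least_squares
s=least_squares(lambda q:np.hypot(*(X-q[:2]).T)-q[2],[.467,-.28,.048],loss='soft_l1',f_scale=.001).x;print("cap",s)
E
```

```text
cap [ 0.46703158 -0.28072389  0.04774144]
```

View pics/lc.png

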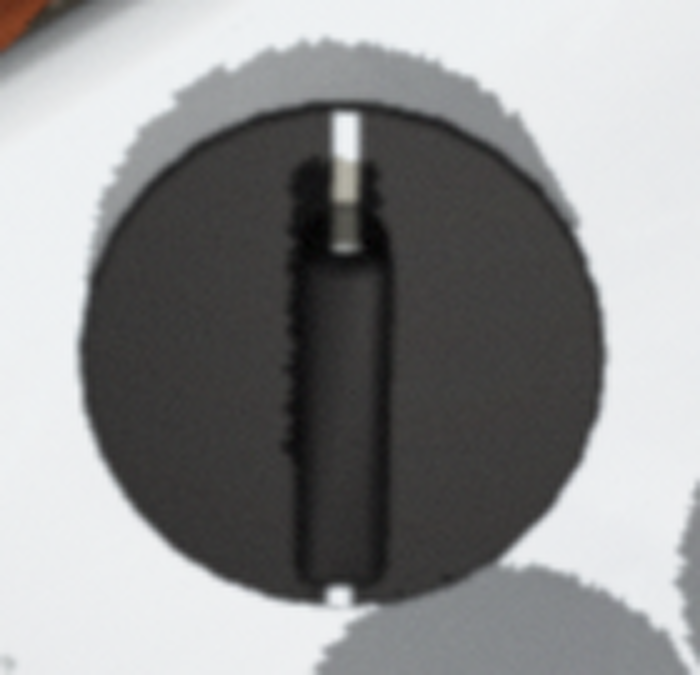

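```bash
python3 - <<'E'
from h import *
import pickle
p=pickle.load(open("pics/w5.pkl","rb"))
M=ray(p,np.array([(345,115),(340,597)])/5+[255-.4,180-.4],.026)
d=M[0]-M[1];a=np.degrees(np.arctan2(d[1],d[0]));print(M,M.mean(0),np.linalg.norm(d),a)
T=ray(p,np.array([(346,255),(341,575)])/5+[255-.4,180-.4],.060);d=T[0]-T[1];print(T.mean(0),np.linalg.norm(d),np.degrees(np.arctan2(d[1],d[0])))
plan((.4670,-.2807,.10),a)
E
```

```text
[[ 0.4280022  -0.25741761  0.026     ]
 [ 0.50716257 -0.30457018  0.026     ]] [ 0.46758239 -0.2809939   0.026     ] 0.09213972341720253 149.21948761098446
[ 0.46632394 -0.28022579  0.06      ] 0.05629185118281833 148.94790347207203
now [ 0.4286 -0.2591  0.2417] [179.94  -0.18 149.79] gap 0.0854 F [-0.2 -0.3  0.1] t 6.9333
shift [-0.0445  0.0005  0.1416] rot [ 0.06 -0.18  0.57] rows>= 4.0
```

move_arm(commands="-0.02 0 0.03 0 0 0.6; -0.044 0.0005 0.06 0 0 0.6; -0.044 0.0005 0.09 0 0 0.6; -0.044 0.0005 0.12 0 0 0.6; -0.044 0.0005 0.15 0 0 0.6; -0.044 0.0005 0.17 0 0 0.6; -0.044 0.0005 0.19 0 0 0.6; -0.044 0.0005 0.2 0 0 0.6; -0.044 0.0005 0.209 0 0 0.6; -0.044 0.0005 0.209 0 0 0.6; -0.044 0.0005 0.209 0 0 0.6; -0.044 0.0005 0.209 0 0 0.6")

```text
time: 7.93
tcp_pos: [0.4685, -0.281, 0.035]
tcp_rot: [-3.141, 0.002, 2.607]
force: [-0.1, 0.0, -0.6]
finger_gap: 0.0857
```

```bash
python3 - <<'E'
from h import *
plan((.4670,-.2807,.032),149.2)
cv2.imwrite("pics/w6.png",snapshot("wrist"))
E
```

```text
now [ 0.4685 -0.281   0.035 ] [-1.7998e+02  1.0000e-01  1.4937e+02] gap 0.0857 F [-0.1  0.  -0.6] t 7.9333
shift [ 0.0015 -0.0005  0.003 ] rot [-0.02  0.1   0.17] rows>= 1.0
```

View pics/w6.png

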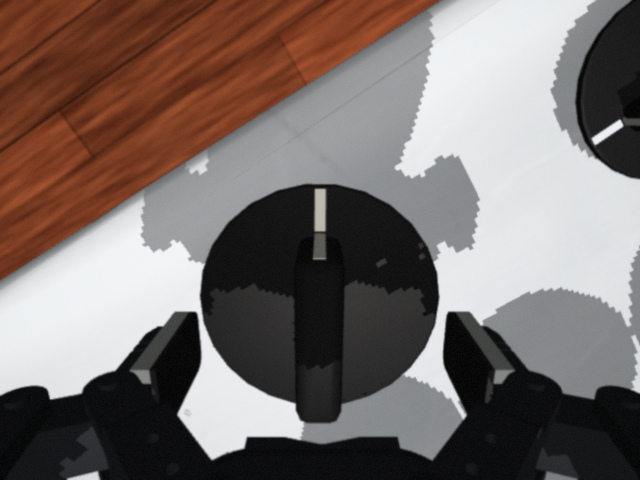

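The bar (u≈320) is centred between the open fingers (173 and 470). Close on it, with a 1.5 mm correction.

move_arm(commands="0.001 0 0.002 0 0 0; 0.001 0 0.002 0 0 0; 0.001 0 0.002 0 0 0; 0.001 0 0.002 0 0 0; 0.001 0 0.002 0 0 0; 0.001 0 0.002 0 0 0; 0.001 0 0.002 0 0 0; 0.001 0 0.002 0 0 0; 0.001 0 0.002 0 0 0", jaw=1)

```text
time: 8.73
tcp_pos: [0.4671, -0.2804, 0.0323]
tcp_rot: [-3.141, 0.0, 2.607]
force: [-1.1, -0.4, 2.7]
finger_gap: 0.0149
```

```bash
python3 - <<'E'
from h import *
plan((.4670,-.2807,.032),149.2)
cv2.imwrite("pics/w7.png",snapshot("wrist"))
E
```

```text
now [ 0.4671 -0.2804  0.0323] [-1.7999e+02  1.0000e-02  1.4936e+02] gap 0.0149 F [-1.1 -0.4  2.7] t 8.7333
shift [-0.0001 -0.0003  0.0003] rot [-0.01  0.01  0.16] rows>= 1.0
```

View pics/w7.png

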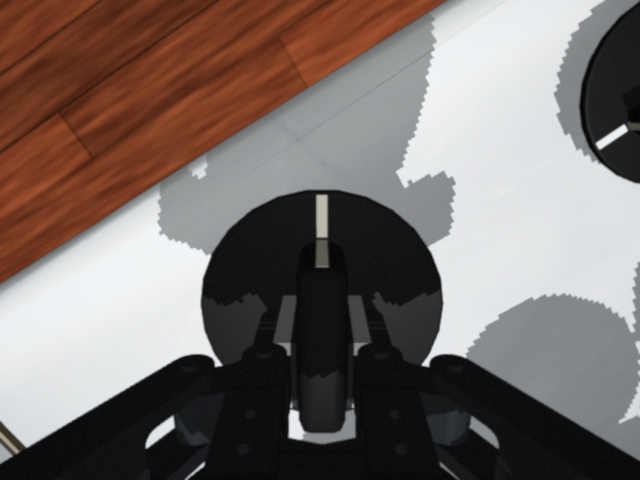

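move_arm(commands="0 0 -0.01 0 0 0; 0 0 -0.03 0 0 0; 0 0 -0.06 0 0 0; 0 0 -0.09 0 0 0; 0 0 -0.12 0 0 0; 0 0 -0.14 0 0 0; 0 0 -0.14 0 0 0; 0 0 -0.14 0 0 0")

```text
time: 9.45
tcp_pos: [0.4674, -0.2805, 0.1735]
tcp_rot: [-3.141, 0.003, 2.607]
force: [0.1, 0.5, -1.7]
finger_gap: 0.0151
```

```bash
python3 - <<'E'
from h import *
import pickle
plan((.5144,.1359,.17),189.46)
P,R,o=R0();p=camera_params("wrist");im=snapshot("wrist");cv2.imwrite("pics/w8.png",im);pickle.dump((p,P,R),open("pics/w8.pkl","wb"))
E
```

```text
now [ 0.4674 -0.2805  0.1735] [-1.7997e+02  1.6000e-01  1.4937e+02] gap 0.0151 F [ 0.1  0.5 -1.7] t 9.45
shift [0.1717 0.3822 0.0028] rot [ -0.09   0.14 -40.09] rows>= 11.0
```

View pics/w8.png

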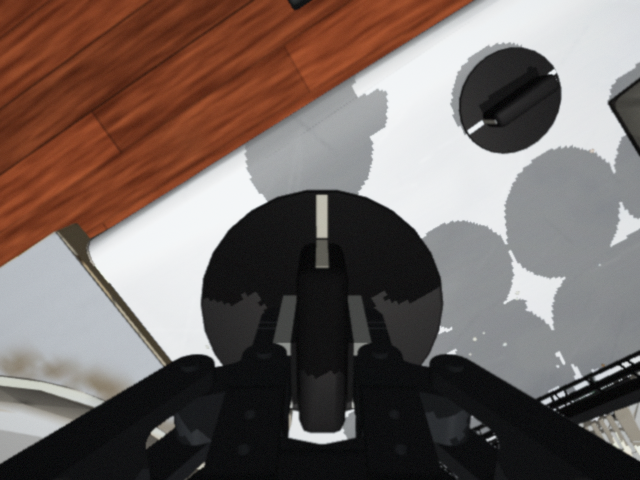

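```bash
python3 - <<'E'
from h import *
import pickle
from scipy.optimize import least_squares
p,P,R=pickle.load(open("pics/w8.pkl","rb"));im=cv2.imread("pics/w8.png")
# cap edge points: scan columns/rows for dark->bright along radial lines in image
g=cv2.GaussianBlur(cv2.cvtColor(im,cv2.COLOR_BGR2GRAY),(3,3),0).astype(float)
pts=[]
for a in np.radians(list(range(182,262,3))+list(range(279,358,3))):
    r=np.arange(100,135,.5);x=322+r*np.cos(a);y=303+r*np.sin(a)
    v=cv2.remap(g.astype(np.float32),x.astype(np.float32)[None],y.astype(np.float32)[None],cv2.INTER_LINEAR)[0]
    i=np.argmax(np.diff(v));pts.append((x[i],y[i]))
X=ray(p,pts,P[2]-.0063)[:,:2]
s=least_squares(lambda q:np.hypot(*(X-q[:2]).T)-.0485,[*P[:2]],loss='soft_l1',f_scale=.001)
s2=least_squares(lambda q:np.hypot(*(X-q[:2]).T)-q[2],[*P[:2],.0485],loss='soft_l1',f_scale=.001)
for q in (s.x,s2.x): print(q,"in tool",(R.T@np.r_[q[:2]-P[:2],0]).round(4))
print(np.abs(s.fun).max())
E
```

```text
[ 0.46894663 -0.2809063 ] in tool [-0.0016  0.0004  0.    ]
[ 0.46787015 -0.28027929  0.04753363] in tool [-0.0003  0.0004  0.    ]
0.0009323128284682639
```

move_arm(commands="0.005 0.011 0 0 0 -1; 0.016 0.035 0 0 0 -3; 0.03 0.067 0 0 0 -6; 0.045 0.1 0 0 0 -10; 0.06 0.133 0 0 0 -14; 0.075 0.166 0 0 0 -18; 0.09 0.2 0 0 0 -22; 0.105 0.233 0 0 0 -26; 0.12 0.266 0 0 0 -30; 0.135 0.3 0 0 0 -34; 0.15 0.333 0 0 0 -37; 0.161 0.357 0 0 0 -39")

```text
time: 10.5
tcp_pos: [0.5083, 0.1126, 0.1703]
tcp_rot: [3.14, -0.004, -2.991]
force: [1.0, -1.1, -1.0]
finger_gap: 0.0149
```

```bash
python3 - <<'E'
from h import *
plan((.5135,.1357,.14),189.46)
E
```

```text
now [0.5083 0.1126 0.1703] [ 179.91   -0.25 -171.37] gap 0.0149 F [ 1.  -1.1 -1. ] t 10.5
shift [-0.0088  0.022   0.0303] rot [ 0.1  -0.25 -0.83] rows>= 1.0
```

move_arm(commands="-0.004 0.011 0.01 0 0 -0.8; -0.009 0.022 0.02 0 0 -0.8; -0.009 0.022 0.03 0 0 -0.8; -0.009 0.022 0.03 0 0 -0.8; -0.009 0.022 0.03 0 0 -0.8; -0.009 0.022 0.03 0 0 -0.8; -0.009 0.022 0.03 0 0 -0.8")

```text
time: 11.08
tcp_pos: [0.5164, 0.1308, 0.1422]
tcp_rot: [-3.141, 0.0, -2.984]
force: [-0.4, 0.3, -1.1]
finger_gap: 0.015
```

```bash
python3 - <<'E'
from h import *
import pickle
plan((.5135,.1357,.094),189.46)
P,R,o=R0();p=camera_params("wrist");im=snapshot("wrist");cv2.imwrite("pics/w9.png",im);pickle.dump((p,P,R),open("pics/w9.pkl","wb"))
im=snapshot("top");cv2.imwrite("pics/t9.png",im)
im=snapshot("scene");cv2.imwrite("pics/s9.png",im)
E
```

```text
now [0.5164 0.1308 0.1422] [-1.7999e+02  1.0000e-02 -1.7095e+02] gap 0.015 F [-0.4  0.3 -1.1] t 11.0833
shift [0.0021 0.0053 0.0482] rot [-0.01  0.01 -0.41] rows>= 2.0
```

View pics/w9.png

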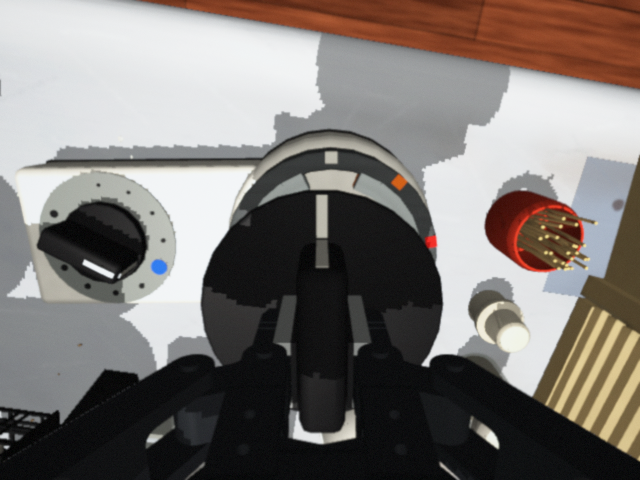

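View pics/s9.png

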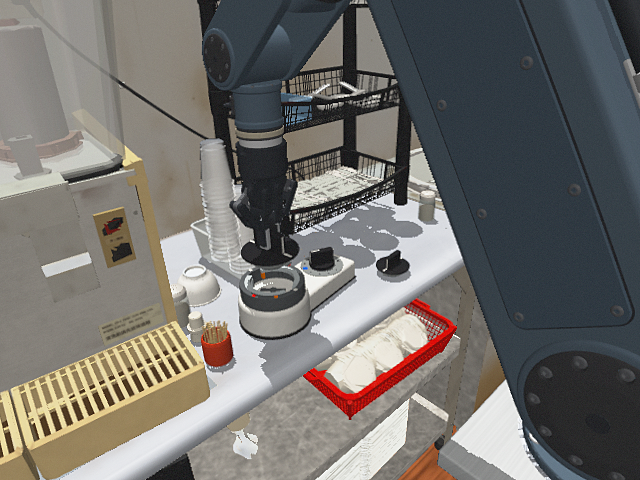

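The collar's near white mark is at (331,157) and the lid mark at u≈321. The computed shift of 5.3 mm in tool y (about 10 px) agrees with that offset. Correct, then lower to just above the rim.

move_arm(commands="0.002 0.0053 0 0 0 -0.4; 0.002 0.0053 0.01 0 0 -0.4; 0.002 0.0053 0.02 0 0 -0.4; 0.002 0.0053 0.024 0 0 -0.4; 0.002 0.0053 0.024 0 0 -0.4; 0.002 0.0053 0.024 0 0 -0.4; 0.002 0.0053 0.024 0 0 -0.4")

```text
time: 11.82
tcp_pos: [0.5134, 0.137, 0.1179]
tcp_rot: [-3.142, -0.0, -2.975]
force: [1.4, -0.7, -2.0]
finger_gap: 0.0149
```

```bash
python3 - <<'E'
from h import *
import pickle
plan((.5135,.1357,.0908),189.46)
P,R,o=R0();p=camera_params("wrist");im=snapshot("wrist");cv2.imwrite("pics/w10.png",im);pickle.dump((p,P,R),open("pics/w10.pkl","wb"))
E
```

```text
now [0.5134 0.137  0.1179] [-1.8000e+02 -1.0000e-02 -1.7043e+02] gap 0.0149 F [ 1.4 -0.7 -2. ] t 11.8167
shift [ 0.0001 -0.0013  0.0271] rot [-0.   -0.01  0.11] rows>= 1.0
```

View pics/w10.png

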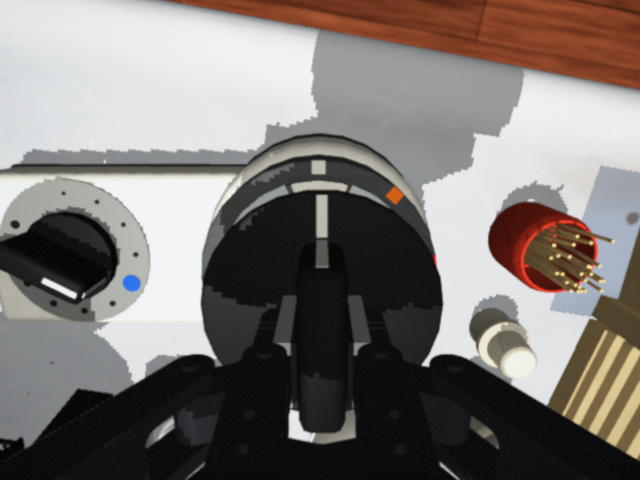

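move_arm(commands="0 -0.0013 0.003 0 0 0; 0 -0.0013 0.008 0 0 0; 0 -0.0013 0.013 0 0 0; 0 -0.0013 0.018 0 0 0; 0 -0.0013 0.022 0 0 0; 0 -0.0013 0.025 0 0 0; 0 -0.0013 0.027 0 0 0; 0 -0.0013 0.027 0 0 0; 0 -0.0013 0.027 0 0 0")

```text
time: 12.62
tcp_pos: [0.5136, 0.1357, 0.091]
tcp_rot: [-3.142, 0.0, -2.975]
force: [0.6, -1.4, -1.8]
finger_gap: 0.0151
```

```bash
python3 - <<'E'
from h import *
plan((.5135,.1357,.0908),189.46)
im=snapshot("wrist");cv2.imwrite("pics/w11.png",im)
im=snapshot("scene")[180:400,180:420];cv2.imwrite("pics/s11.png",cv2.resize(im,None,fx=2.7,fy=2.7,interpolation=cv2.INTER_CUBIC))
plan((.5135,.1357,.0908),189.46)
E
```

```text
now [0.5136 0.1357 0.091 ] [-1.8000e+02  1.0000e-02 -1.7043e+02] gap 0.0151 F [ 0.6 -1.4 -1.8] t 12.6167
shift [ 0.0001 -0.      0.0002] rot [-0.    0.01  0.11] rows>= 1.0
now [0.5136 0.1357 0.0911] [-1.8000e+02  1.0000e-02 -1.7043e+02] gap 0.0153 F [ 0.7 -0.7 -0.5] t 12.7167
shift [0.0001 0.     0.0003] rot [-0.    0.01  0.11] rows>= 1.0
```

View pics/w11.png

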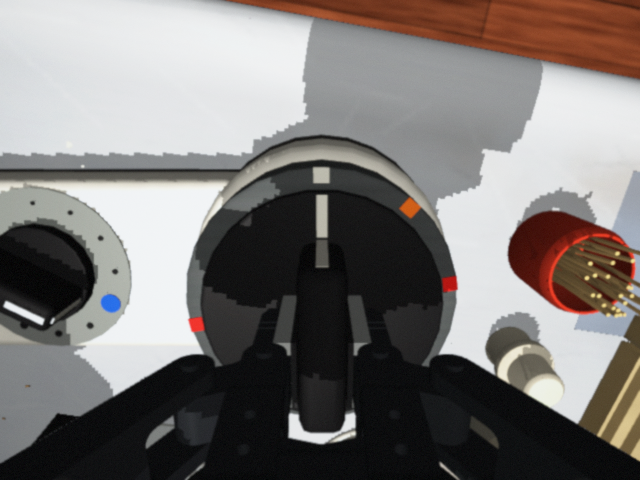

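View pics/s11.png

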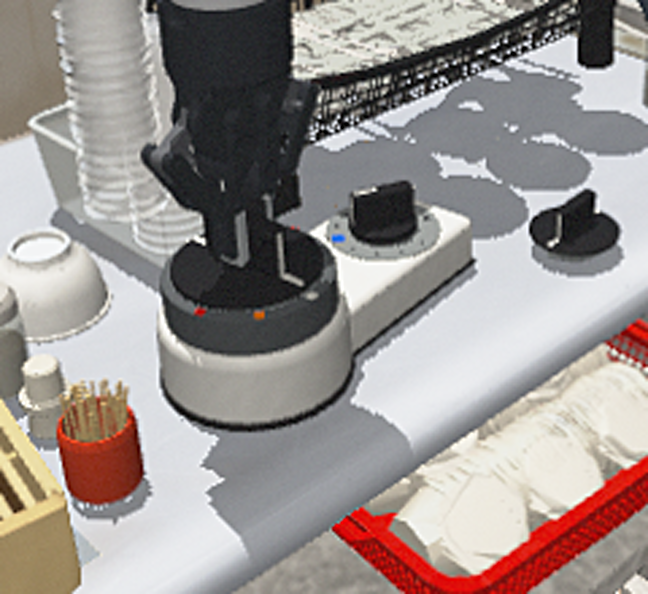

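It is seated to within a fraction of a millimetre, and the white mark and lid mark line up at u≈321. Press gently to confirm contact.

move_arm(commands="0 0 0.0005 0 0 0; 0 0 0.001 0 0 0; 0 0 0.0015 0 0 0; 0 0 0.0015 0 0 0; 0 0 0.0015 0 0 0; 0 0 0.0015 0 0 0")

```text
time: 13.22
tcp_pos: [0.5136, 0.1357, 0.0907]
tcp_rot: [-3.142, 0.001, -2.975]
force: [-1.9, -1.7, 7.5]
finger_gap: 0.0151
```

```bash
python3 - <<'E'
from h import *
plan((.5135,.1357,.0908),189.46)
print(R0()[2]["torque"])
E
```

```text
now [0.5136 0.1357 0.0907] [-1.8000e+02  4.0000e-02 -1.7044e+02] gap 0.0151 F [-1.9 -1.7  7.5] t 13.2167
shift [ 0.0001  0.0001 -0.0001] rot [-0.    0.04  0.1 ] rows>= 1.0
[0.1421197  0.35806216 0.033715  ]
```

move_arm(commands="0 0 0 0 0 2; 0 0 0 0 0 5; 0 0 0 0 0 8; 0 0 0 0 0 11; 0 0 0 0 0 14; 0 0 0 0 0 17; 0 0 0 0 0 20; 0 0 0 0 0 23; 0 0 0 0 0 26; 0 0 0 0 0 28; 0 0 0 0 0 28; 0 0 0 0 0 28")

```text
time: 14.22
tcp_pos: [0.5139, 0.1355, 0.0907]
tcp_rot: [3.141, 0.001, 2.82]
force: [-1.0, -1.6, 7.1]
finger_gap: 0.0151
```

```bash
python3 - <<'E'
from h import *
plan((.5135,.1357,.0908),149.46)
print(R0()[2]["torque"])
im=snapshot("wrist");cv2.imwrite("pics/w12.png",im)
E
```

```text
now [0.5139 0.1355 0.0907] [1.7999e+02 8.0000e-02 1.6157e+02] gap 0.0151 F [-1.  -1.6  7.1] t 14.2167
shift [ 0.0004  0.     -0.0001] rot [ 0.02  0.08 12.11] rows>= 2.0
[-0.02678628  0.20909897  0.02570331]
```

View pics/w12.png

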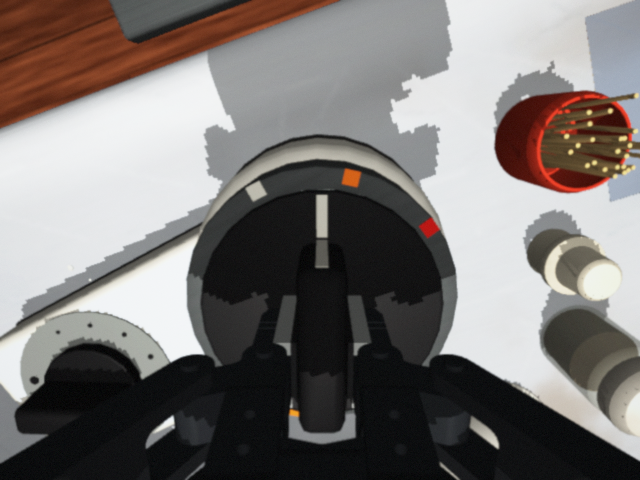

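The lid turns with the gripper: its mark is still at u≈321 and the orange mark is at (352,177), 12° ahead. Finish the twist.

move_arm(commands="0 0 0 0 0 2; 0 0 0 0 0 4; 0 0 0 0 0 6; 0 0 0 0 0 8; 0 0 0 0 0 10; 0 0 0 0 0 11.8; 0 0 0 0 0 11.8; 0 0 0 0 0 11.8; 0 0 0 0 0 11.8; 0 0 0 0 0 11.8")

```text
time: 15.1
tcp_pos: [0.514, 0.1355, 0.0907]
tcp_rot: [3.141, 0.001, 2.614]
force: [-1.7, -1.8, 6.7]
finger_gap: 0.0152
```

```bash
python3 - <<'E'
from h import *
import pickle
plan((.5135,.1357,.0908),149.46)
P,R,o=R0();print(o["torque"],o["qd"].round(4))
p=camera_params("wrist");im=snapshot("wrist");cv2.imwrite("pics/w13.png",im);pickle.dump((p,P,R),open("pics/w13.pkl","wb"))
cv2.imwrite("pics/t13.png",snapshot("top"))
E
```

```text
now [0.514  0.1355 0.0907] [1.7997e+02 8.0000e-02 1.4978e+02] gap 0.0152 F [-1.7 -1.8  6.7] t 15.1
shift [ 0.0005 -0.0001 -0.0001] rot [0.03 0.08 0.32] rows>= 1.0
[0.00388841 0.16248247 0.05342329] [-0.0016  0.0021 -0.0003  0.      0.0015 -0.0009]
```

View pics/w13.png

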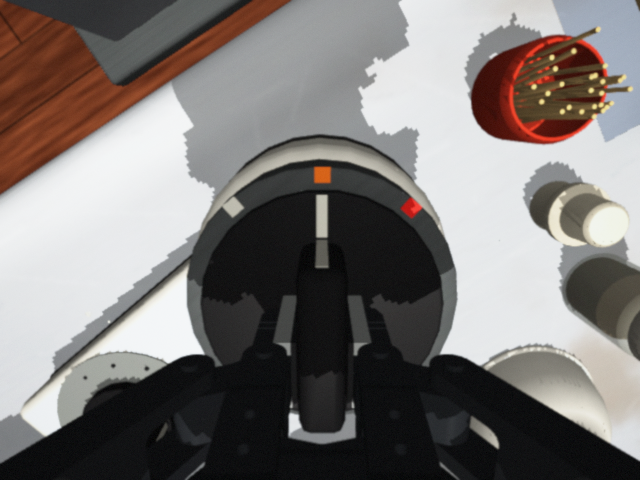

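View pics/t13.png

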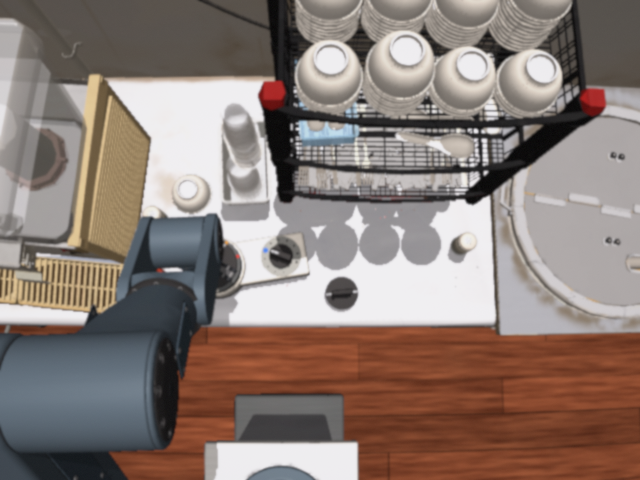

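The lid mark, bar and orange mark all line up at u≈321. Before handing in, a quick numeric check of the dial from the post-release view.

```bash
python3 - <<'E'
from h import *
import pickle
from plant import workorder
im=cv2.imread("pics/w4.png");p=pickle.load(open("pics/w4.pkl","rb"))
g=cv2.cvtColor(im,cv2.COLOR_BGR2GRAY);b=(300,330,194,226)
m=(g[b[2]:b[3],b[0]:b[1]]>150).astype(np.uint8)
k,l,s,c=cv2.connectedComponentsWithStats(m);i=1+np.argmax(s[1:,4])
ys,xs=np.nonzero(l==i);print(s[i])
X=ray(p,np.c_[xs+b[0],ys+b[2]],.074)[:,:2];d=np.linalg.svd(X-X.mean(0))[2][0]
a=np.degrees(np.arctan2(d[1],d[0]))%180;print("ptr",a,"dial rad",np.radians(189.46-a))
a0=cv2.imread("pics/t3.png")[230:280,255:310];a1=cv2.imread("pics/t13.png")[230:280,255:310]
cv2.imwrite("pics/dcmp.png",cv2.resize(np.hstack([a1]),None,fx=8,fy=8,interpolation=cv2.INTER_CUBIC))
E
```

```text
[ 12   5   5  24 103]
ptr 69.66207963646761 dial rad 2.090868147385603
```

View pics/dcmp.png

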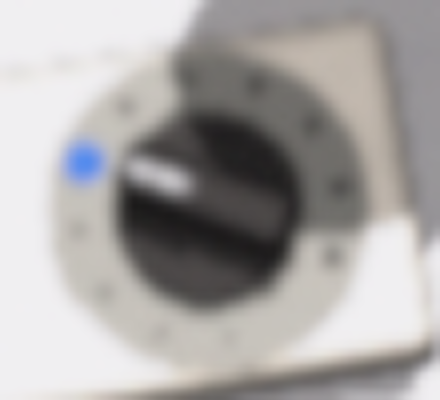

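The dial reads 2.09 rad with its pointer at the blue dot, and the current top view shows the same. Handing in.

```bash
python3 -c "
from plant import workorder
print(workorder.sign_off())"
```

```text
the job is handed in; nothing more can be done
None
```

I turned the dial clockwise to the blue dot, then seated the larger lid at the white marks and twisted it 40° to the orange marks. I handed in at about 15 s with the gripper still holding the lid there; no verdict was reported.

- **Dial:** it read 2.09 rad after release, and the last top view still showed the pointer at the blue dot.
- **Lid:** its mark and bar lined up with the orange mark in the last wrist view. The tool angle was 0.3° short, the tool was at the lid's seated height, and it was pressing down with about 7 N.
- **Grip:** finger opening was 15 mm on the 16 mm bar, with the joints still.
- **Other things:** the arm touched nothing else. In the last views the right-hand pepper shaker, jar, spout and bowl look undisturbed, but the arm partly hid the left side from above.

I could not read the switch ring itself. Its position is inferred from the lid's 40° twist. No check failed or disagreed.

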